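# Lock the air-filter cartridge into its bayonet housing

## Robot

A 7-joint arm with a two-finger parallel gripper is mounted at the origin on the work surface. World frame = base frame: x ahead of the robot, y to its left, z up, the work surface at z = 0. Lengths are in m, angles in rad, forces in N, time in s.
With the tool pointing down it reaches from about 0.425 to 0.875 m from the base axis. Payload 4.7 kg.
Tool frame: the origin (TCP) lies on the centre line of the jaws, within the pads' length; the fingertips stand ahead of it and the grasp point (between the pads) lies 2 mm behind it (nose_length is the z of the fingertips in the tool frame, in m); z points along the fingers, y is the line along which they close (so a half turn about z gives the same grasp; the last joint's range is limited). The gripper opens to 87 mm and grips with 3 to 60 N. Pads are 19 mm wide; open, the fingers measure 117 mm over their backs; the gripper's body (75 mm by 190 mm) begins 51 mm behind the grasp point.
Start: joints at [1.345, 0.321, -0.07, 1.45, 0.023, 1.371, -0.057], TCP at [0.154, -0.631, 0.216] pointing down, gripper open.
Joint ranges: [-2.86, 2.86], [-0.3, 2.09], [-1.38, 1.24], [0.06, 2.45], [-1.56, 4.7], [0.09, 2.05], [-2.69, 2.69]. Speed limits (rad/s): [2.57, 2.57, 3.14, 3.14, 3.14, 3.14, 3.14].

## Interface

Orientations are given as a rotation vector (axis times angle).
In Python, from bench import * gives the robot as it stands.
- The arm moves only by the tool send_rows, never from a script. Its arguments are lists of equal length, an entry for each row: "xyz": the shift along the tool's x, y, z in mm, a list of three; "dr": the turn, a rotation vector about the tool's x, y, z in rad, a list of three. A call has exactly 10 rows; each row is the pose to reach, as a shift and turn from the pose commanded when the call began, along the tool's axes at that moment; what a row does not reach only later rows make up. A row lasts 1/12 s, in which the tool goes at most 41.7 mm and 7.16 degrees, less where a joint would pass 70% of its speed; a pose out of reach is approached as far as the arm can. A call with a gripper value outside its range is refused whole. "jaw" is the finger opening in mm, from 0 to 87, set as the call begins (left out, the last holds). The fingers move at their own pace and stop on an object; "grip_force" is the grip in N (left out, the last holds). Time passes only in rows, so rows that repeat a pose let the fingers close, or fill a call up. It gives the time, the measured TCP pose, the force, the opening and the grip force at its end, in the units of the state.
- get_state(): the state, without advancing time (a new reading comes with each control period).
- get_image(name): name is "side" or "top"; returns the picture (480x640x3 uint8, red, green, blue); there is no depth.
- calibration(name): a dict with "vfov" (degrees; the focal length in pixels is half the picture's height over the tangent of half this angle, whatever the lens; pixels are square), "cx", "cy" (the principal point, pixels), "rvec" (rotation vector, rad) and "tvec" (3), from world to camera coordinates, as OpenCV has them. Camera axes: x right, y down, z forward; pixel columns grow to the right and rows downward; lengths in m; the calibration is good to about 2 mm. A picture is of the moment at which its call begins. calibration takes no time and is no camera call.
- close_job(): hands the job in; it is judged then, once.
The state is a dict: "time": time; "joint_positions": joint angles; "qd": joint speeds; "joint_torque": joint torques, N m; "position": TCP position; "tool_rot": TCP orientation; "ft_force": force on the tool from outside, world axes, zero at the start; "torque": the same for the moment, N m; "grip_width": opening from 0.0 (shut) to 1.0 (fully open); "grip_force": force on a finger pad.
Only numpy, scipy, OpenCV 4.12 (cv2) and the standard library are available. Lean on these libraries where they do the work, as an engineer would, in place of code of your own. Each camera call takes 0.05 s, during which the arm holds its last target. There are 200 camera calls.

## Task

Fit the orange-capped filter cartridge into the blue air-filter housing on the bench: find the two slots in its ring by feel or by eye, push the cartridge in against the spring, twist it a quarter turn clockwise until it stops, then let go so that it springs up into its locked position. Be gentle: never press or twist the cartridge against the housing with more than 40 N, and leave the tape, the oil bottle, the wood offcut and the screwdriver where they are.

Things in the scene. Friction and masses are not known exactly. Their poses are not given: they have to be found in the camera images.
- housing: Blue round pot fixed to the bench, 104 mm in diameter (foot 132 mm), 116 mm high, brass pipe stubs at its own +y and -y. Origin: centre of its underside; z up; its own x axis points to a small white index mark on the outside of the rim. In its mouth sits a dark steel bayonet ring.
- housing_mouth (a point): Centre of the bayonet ring's flat top, 120 mm above the housing's origin, axes as the housing. Bore 54 mm; two opposite slots, 13 mm wide, yellow paint on both sides. The line through the slots lies 0.1 to 0.9 rad clockwise (from above) of the housing's x axis: how much is not given, only to be seen or felt. The ring sits on rubber and gives 1 mm per 4 N down, 1 rad per 3 N m in twist.
- housing_seat (a point): Where the cartridge's centre is when locked: on the axis, 121 mm above the housing's origin (axes as the housing). Under the ring's 8 mm thick flange the lugs can turn only clockwise (from above), 1.4 rad from the slots to a hard stop; there a notch 3 mm deep in the flange's underside takes the lugs, which the spring lifts when let go. Turned less, it stays 118 mm or lower, not locked.
- housing_spring (a point): Centre of the top of the spring plate inside the housing, at rest 76 mm above the housing's origin. It meets the cartridge's foot when the lugs' undersides are 4 mm below the ring's top, and pushes up with 4 N there and 0.5 N more per mm. It lifts an unlocked cartridge to 125 mm or more (its centre above the housing's origin).
- cartridge_center (a point): Centre of the loose filter cartridge (104 mm tall, about 0.25 kg), 52 mm above its foot; z up, own x axis along the grip bar and through both lugs. It stands upright on the bench. White round body 50 mm in diameter up to 56 mm, tapered to 42 mm in the lowest 6 mm; orange round cap 68 mm in diameter from 56 to 70 mm above the foot.
- cartridge_bar (a point): Centre of the orange grip bar on the cartridge's cap, 35 mm above the cartridge's centre: 50 mm long (cartridge's x), 12 mm thick (y), 34 mm high, its foot on the cap.
- cartridge_lugs (a point): On the cartridge's axis at the underside of its two opposite steel lugs, 12 mm below its centre. Lugs at +x and -x, 10 mm wide, 6 mm high, reaching 32 mm from the axis. They fit the slots either way round, and must go 14 mm or more below the ring's top before they can turn; at 16 mm the cap rests on the ring's top.
- tape_mark (a point): Bystander: roll of white masking tape lying flat, 92 mm in diameter, 25 mm high; point at its centre.
- oil_mark (a point): Bystander: small yellow oil bottle with red cap, 44 mm in diameter, 100 mm high; point at mid height.
- offcut_mark (a point): Bystander: pale wood offcut 45 x 90 x 30 mm; point at its centre.
- driver_grip (a point): Bystander: screwdriver lying on the bench, about 200 mm long; point in its handle.
Things that resemble listed ones, but are neither listed nor needed, are in the scene too. There is more than one size of the part that bears cartridge_center; the job needs the largest. Of the things that look like the housing, the middle-sized one is meant.

How it is judged:
By the outcome, as a careful person would: the job done as asked, in the order asked, and still so for the second after the job is handed in, with the robot touching nothing.
It also fails if it takes over 72 s, if anything falls off the work surface, if the arm or the gripper's body presses on something with over 40 N, if the wrist force passes 120 N, or if a joint passes its speed limit or range.

## Working session

There is one attempt and no reset: what is moved stays moved. The work goes in short steps, Python scripts to look and compute and a tool call to move; the robot and the scene stay as the last step left them, time stands still between calls to the robot, and variables do not carry over. Pictures are saved under pics/ and viewed, at most 10 in all, crops included, and the job is handed in when it is done.

Besides the shell and the picture viewer there is one more tool, called after ">>>" as name(argument=value, ...), one argument or row to a line, values as JSON. send_rows: Moves the arm, as the interface text tells. Its arguments: {"type":"object","properties":{"xyz":{"type":"array"},"dr":{"type":"array"},"jaw":{"type":"number"},"grip_force":{"type":"number"}},"required":["xyz","dr"]}

```bash
ls; mkdir -p pics
python3 - <<'E'
from bench import *
import cv2
for n in("side","top"):
    cv2.imwrite(f"pics/{n}0.png",get_image(n)[:,:,::-1]); print(calibration(n))
s=get_state(); print(s)
try: print(nose_length)
except Exception as e: print(e)
E
```

```text
pics
{'vfov': 55.00309775062117, 'cx': 323.22873229152543, 'cy': 240.1171337700589, 'rvec': array([ 2.18618899, -0.35306778,  0.15683658]), 'tvec': array([-0.55603658,  0.15519767,  0.79884031])}
{'vfov': 51.705774632861015, 'cx': 317.7920595161733, 'cy': 239.4816893627392, 'rvec': array([ 2.12901181, -2.15647861,  0.11950786]), 'tvec': array([-0.05367149,  0.59204606,  0.97238278])}
{'time': 0.1, 'joint_positions': array([ 1.34512866,  0.32174534, -0.07010292,  1.45151353,  0.02258637,
        1.37076931, -0.05690265]), 'qd': array([-0.00194093, -0.00146894, -0.00184568, -0.00174876,  0.00015809,
        0.0007671 ,  0.00029283]), 'joint_torque': array([ 1.95574705e-05, -4.92572379e+01, -4.05669054e-01, -3.13396990e+01,
       -6.40911888e-02,  3.96093086e-02,  8.44340116e-05]), 'position': array([ 0.15421569, -0.6309483 ,  0.21459312]), 'tool_rot': array([-3.11742161e+00, -3.75590721e-01,  4.19188618e-04]), 'ft_force': array([-0.5131514 , -0.4017427 ,  0.54681445]), 'torque': array([-0.04057236, -0.01527878,  0.02147575]), 'grip_force': 0.0, 'grip_width': 1.0022821315069703}
0.017
```

View pics/top0.png

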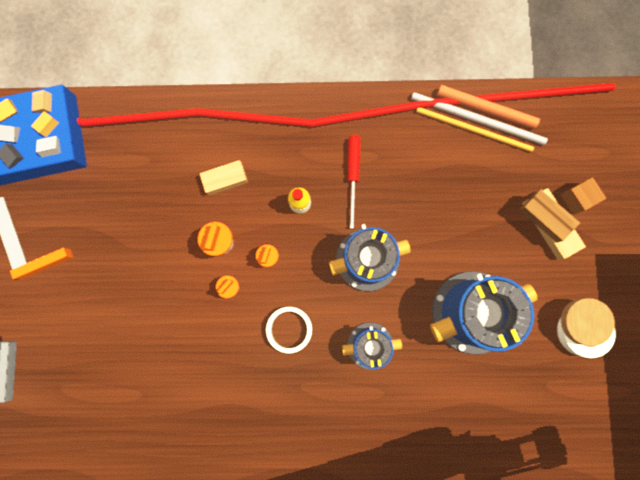

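View pics/side0.png

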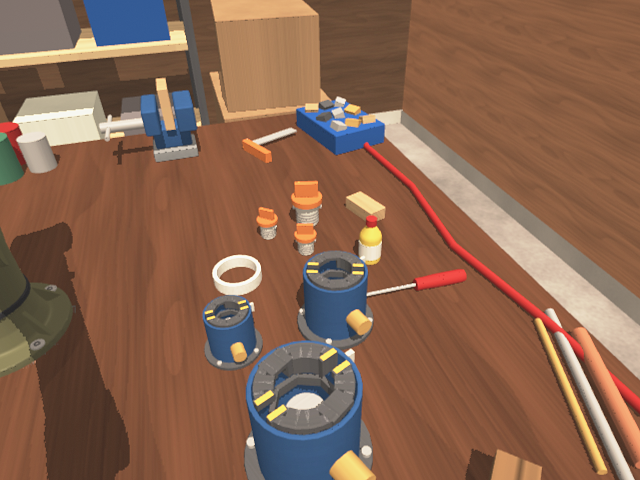

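The top view shows three of each part. The large cartridge is at about (214,239), the middle-sized housing at (372,256), and yellow marks flank its slots. The side view agrees: cartridge (306,203), housing (336,295). Next I'll measure them.

```bash
cat > h.py <<'E'
from bench import *
import cv2, numpy as np
from scipy.spatial.transform import Rotation as R
def cam(n):
    c=calibration(n); f=240/np.tan(np.radians(c["vfov"])/2)
    return np.array([[f,0,c["cx"]],[0,f,c["cy"]],[0,0,1]]),R.from_rotvec(c["rvec"]).as_matrix(),np.array(c["tvec"])
def ray(n,uv,z):
    K,M,t=cam(n); d=M.T@np.linalg.inv(K)@np.array([*uv,1.]); o=-M.T@t
    return o+d*(z-o[2])/d[2]
def proj(n,p):
    K,M,t=cam(n); q=K@(M@np.array(p)+t); return q[:2]/q[2]
def blobs(m,amin=4):
    n,l,s,c=cv2.connectedComponentsWithStats(m.astype(np.uint8))
    return [(c[i],s[i],l==i) for i in range(1,n) if s[i,4]>=amin]
E
python3 - <<'E'
from h import *
im=get_image("top"); sd=get_image("side")
a=cv2.resize(im[212:302,322:422],(400,360),interpolation=cv2.INTER_CUBIC)
b=cv2.resize(im[212:272,184:244],(360,360),interpolation=cv2.INTER_CUBIC)
cv2.imwrite("pics/z1.png",np.hstack([a,b])[:,:,::-1])
c=cv2.resize(sd[240:350,290:390],(400,440),interpolation=cv2.INTER_CUBIC)
d=cv2.resize(sd[173:233,276:336],(390,440),interpolation=cv2.INTER_CUBIC)
cv2.imwrite("pics/z2.png",np.hstack([c,d])[:,:,::-1])
for n,i,zs in(("top",im,0.12),("side",sd,0.12)):
    hsv=cv2.cvtColor(i,cv2.COLOR_RGB2HSV)
    m=cv2.inRange(hsv,(24,140,150),(34,255,255))>0
    for c,s,_ in blobs(m): 
        p=ray(n,c,zs)
        if s[4]<400:print(n,"yel",c.round(1),s[4],p[:2].round(4))
    m=cv2.inRange(hsv,(5,180,120),(18,255,255))>0
    for c,s,_ in blobs(m,100): print(n,"or",c.round(1),s,ray(n,c,.075)[:2].round(4))
E
```

```text
top yel [  5.6 109.3] 193 [0.8484 0.55  ]
top yel [476.1 128.7] 379 [ 0.7907 -0.3692]
top yel [ 41.6 121.8] 172 [0.8212 0.4765]
top yel [303.3 199.2] 145 [ 0.6579 -0.0363]
top yel [374. 234.] 31 [ 0.5893 -0.1684]
top yel [383.5 237.4] 29 [ 0.5825 -0.1859]
top yel [403.6 246.3] 77 [ 0.5653 -0.2229]
top yel [360.6 269.9] 33 [ 0.5224 -0.1417]
top yel [370.1 273.2] 31 [ 0.516  -0.1592]
top yel [492.2 286.3] 62 [ 0.489  -0.3825]
top yel [480.  291.4] 62 [ 0.4799 -0.3599]
top yel [530.9 292.3] 68 [ 0.4772 -0.4524]
top yel [437.7 333.8] 25 [ 0.4043 -0.2792]
top yel [514.4 334.7] 61 [ 0.4012 -0.4176]
top yel [368.3 335.3] 16 [ 0.4027 -0.1531]
top yel [375.4 334.7] 19 [ 0.4037 -0.166 ]
top yel [502.5 340.4] 58 [ 0.3913 -0.3954]
top yel [396.9 343.9] 46 [ 0.3869 -0.2046]
top yel [378.9 362.4] 18 [ 0.3542 -0.1711]
top yel [371.8 363.2] 20 [ 0.3531 -0.1582]
top or [523.9 183.7] [  330    77   310   234 23155] [ 0.692  -0.4712]
top or [229.2 334.1] [    0   121   615   359 76490] [0.4051 0.1107]
top or [336.7 265.8] [329 259  17  17 139] [ 0.5341 -0.0983]
top or [443.1 328.6] [430 318  25  24 277
[... 508 characters left out ...]
 -0.2106]
side yel [331.5 349.2] 4 [ 0.4946 -0.3188]
side yel [330.5 354.7] 10 [ 0.4905 -0.3268]
side yel [321.  357.5] 4 [ 0.4776 -0.3272]
side yel [343.  362.4] 5 [ 0.5016 -0.3435]
side yel [342.5 368.1] 14 [ 0.498  -0.3516]
side yel [267.  392.4] 5 [ 0.4007 -0.3561]
side yel [265.2 398.8] 20 [ 0.3968 -0.364 ]
side yel [279.5 407. ] 6 [ 0.4103 -0.38  ]
side yel [275.7 414.8] 22 [ 0.4038 -0.3884]
side or [257.1 152.6] [243 142  29  21 220] [0.5316 0.3791]
side or [305.8 190.5] [293 184  25  14 270] [0.5957 0.1563]
side or [306.5 204.8] [292 199  30  10 105] [0.5807 0.0992]
side or [266.2 214.5] [259 210  16  10 112] [0.4927 0.0909]
side or [304.4 229.5] [296 226  17   8 126] [0.5517 0.0141]
```

View pics/z1.png

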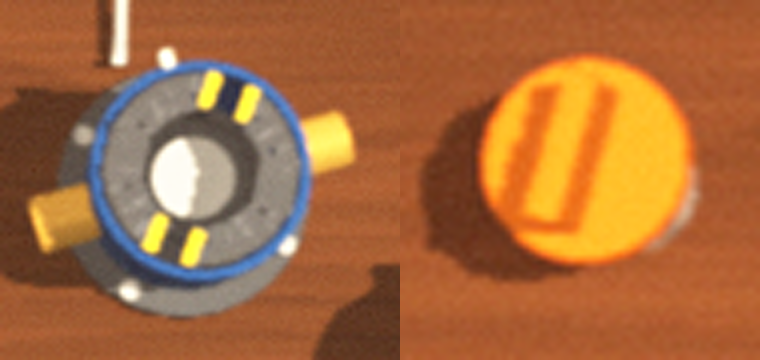

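View pics/z2.png

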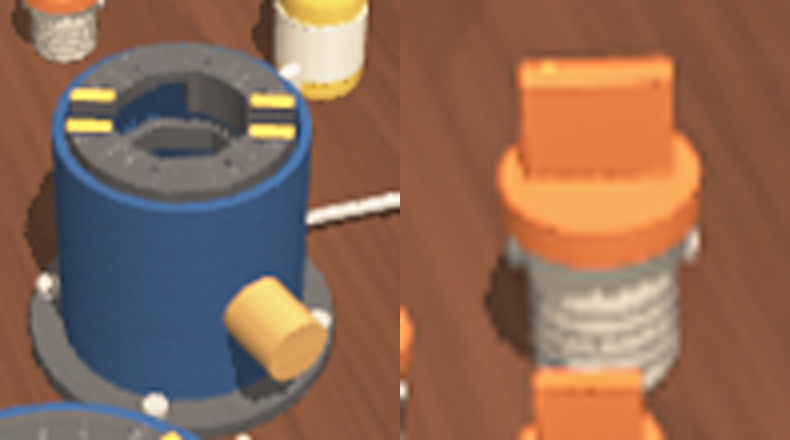

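```bash
cat >> h.py <<'E'
def go(x,y,z,yaw):
    "shift (mm) and turn to a tool-down pose with tool x at yaw"
    s=get_state(); A=R.from_rotvec(s["tool_rot"])
    B=R.from_euler("z",yaw)*R.from_euler("x",np.pi)
    print("t",round(s["time"],2),"pos",s["position"].round(4),"F",s["ft_force"].round(1),"j7",s["joint_positions"][6].round(2),"w",round(s["grip_width"]*87,1))
    X=A.as_matrix()[:,0]; print("yaw",np.arctan2(X[1],X[0]).round(3))
    print("xyz",(A.inv().apply(np.array([x,y,z])-s["position"])*1000).round(1),"dr",(A.inv()*B).as_rotvec().round(3))
E
python3 - <<'E'
from h import *
im=get_image("top"); sd=get_image("side")
hsv=cv2.cvtColor(im,cv2.COLOR_RGB2HSV); sub=hsv[205:275,180:250]
m=((sub[...,2]>170)&(sub[...,1]>180)&(sub[...,0]<25)).astype(np.uint8)
cs=max(cv2.findContours(cv2.morphologyEx(m,cv2.MORPH_CLOSE,np.ones((7,7))),0,2)[0],key=cv2.contourArea)
e=cv2.fitEllipse(cs); c=np.array(e[0])+[180,205]; print("cap",c,e[1],ray("top",c,.068))
# bar top: bright strip between the two dark stripes (centre row-wise)
g=im[205:275,180:250,1].astype(float)
for r in range(20,52,3): print(r+205,(g[r,12:50]).astype(int))
P=lambda x,y:(276+(x-400)/6.5,173+y/7.333)
a,b=ray("side",P(521.5,74),.104),ray("side",P(672.5,72),.104)
print("bar side",a,b,(a+b)/2,np.arctan2(*(b-a)[1::-1]))
Q=lambda x,y:(184+(x-400)/6-.5,212+y/6-.5)
a,b=ray("top",Q(543,215),.104),ray("top",Q(580,90),.104)
print("bar top",a,b,(a+b)/2,np.arctan2(*(b-a)[1::-1]))
E
```

```text
cap [217.27113724 244.12565994] (58.72825622558594, 70.53170013427734) [0.5809383  0.13813132 0.068     ]
225 [ 83  80  86  82  90  84  85  94  86  86  85  98 129 163 177 181 184 182
 178 185 192 195 187 186 176 166 173 190 192 197 194 191 176 135 106  91
  85  87]
228 [ 84  84  83  85  81  81  79  70  76 122 168 186 186 149 112 109 103 115
 163 188 191 194 195 181 144 119 111 129 161 183 192 193 195 194 194 185
 147 111]
231 [ 82  67  60  51  54  53  56  99 155 187 192 187 157 123 110 105 118 159
 183 192 193 193 187 147 118 113 125 154 188 196 193 196 196 193 193 194
 194 173]
234 [ 54  50  53  54  54  64 106 169 190 193 192 178 142 112 108 120 165 188
 190 191 195 185 150 115 116 121 143 177 195 191 196 197 194 192 197 194
 192 190]
237 [ 56  51  57  50  55  83 153 184 195 185 147 115 107 109 116 144 178 190
 194 194 189 151 120 112 117 140 176 189 193 191 192 194 193 193 194 195
 194 194]
240 [ 55  59  56  54  52  90 154 191 183 147 116 103 105 112 137 177 193 195
 197 188 152 120 111 116 140 180 191 193 196 194 193 193 197 197 195 189
 193 197]
243 [ 59  57  53  55  45  65 119 1
[... 332 characters left out ...]
94 105 102 107 100 106 108 106
 104 106 112 127 164 187 195 197 190 194 190 194 193 193 196 195 178 146
 123 136]
252 [ 52  56  52  54  49  51  57  52  60  55  56  74 104 148 174 190 193 196
 191 194 190 195 195 192 190 196 192 197 194 193 184 165 133 127 138 132
 111  93]
255 [ 86  77  63  56  56  55  60  60  56  54  50  56  54  57  56  53  61  73
  88 109 114 120 115 122 127 115 103  96  88  90  88  91  91  92  88  89
  95  95]
bar side [0.56931307 0.14628691 0.104     ] [0.61648842 0.13088371 0.104     ] [0.59290075 0.13858531 0.104     ] -0.3155965397581142
bar top [0.57044818 0.14899988 0.104     ] [0.61065097 0.13781134 0.104     ] [0.59054958 0.14340561 0.104     ] -0.2714340097407921
```

Run:
```python
from h import *
a,b=ray("top",(207.6,246),.104),ray("top",(212.8,228),.104)
d=(a-b)/np.linalg.norm(a-b); print(a,b,np.arctan2(*(b-a)[1::-1]))
bot=ray("top",(207.2,247.7),.104); print("bar centre from lower end",bot-d*.025)
print("cap",ray("top",(214.5,238.2),.070))
for p in ([.591,.142,.104],[.591,.142,.07],[.591,.142,0],[.5527,-.1645,.12]):print(proj("top",p),proj("side",p))
go(.591,.142,.2,np.pi-.29)
```

```text
[0.57301173 0.1485337  0.104     ] [0.60774927 0.13911572 0.104     ] -0.2647537840619535
bar centre from lower end [0.59387405 0.14270163 0.104     ]
cap [0.59263293 0.14339766 0.07      ]
[211.15800079 236.64581432] [305.00556249 182.35360005]
[215.18680691 239.00420928] [305.60701976 196.01027344]
[222.66999601 243.38474162] [306.77203709 222.46312711]
[372.43044335 253.46118047] [334.92554764 267.73160771]
t 0.3 pos [ 0.1543 -0.6313  0.2152] F [-0.4  0.6 -0. ] j7 -0.06 w 86.7
yaw 0.24
xyz [ 607.8 -647.4   15.6] dr [-0.000e+00 -1.000e-03 -2.612e+00]
```

>>> send_rows(
  xyz=[
    [27,-29,-3],
    [54,-58,-6],
    [81,-87,-9],
    [108,-116,-12],
    [135,-145,-15],
    [162,-174,-18],
    [189,-203,-20],
    [216,-232,-20],
    [243,-261,-20],
    [270,-290,-20],
  ],
  dr=[
    [0,0,-0.12],
    [0,0,-0.24],
    [0,0,-0.36],
    [0,0,-0.48],
    [0,0,-0.6],
    [0,0,-0.72],
    [0,0,-0.84],
    [0,0,-0.96],
    [0,0,-1.08],
    [0,0,-1.2],
  ],
  jaw=45,
)

```text
time: 1.13
position: [0.3483, -0.2838, 0.2358]
tool_rot: [2.355, 2.077, -0.001]
ft_force: [1.3, -1.1, 0.3]
grip_width: 0.521
grip_force: 0.0
```

```bash
python3 -c "
from h import *
go(.593,.142,.16,np.pi-.275)"
```

```text
t 1.13 pos [ 0.3483 -0.2838  0.2358] F [ 1.3 -1.1  0.3] j7 0.55 w 45.3
yaw 1.446
xyz [453.1 189.5  75.4] dr [-0.000e+00  1.000e-03 -1.421e+00]
```

>>> send_rows(
  xyz=[
    [37,15.5,0],
    [74,31,0],
    [111,46.5,0],
    [148,62,0],
    [185,77.5,0],
    [222,93,0],
    [259,108.5,0],
    [296,124,0],
    [333,139.5,0],
    [370,155,0],
  ],
  dr=[
    [0,0,-0.12],
    [0,0,-0.24],
    [0,0,-0.36],
    [0,0,-0.48],
    [0,0,-0.6],
    [0,0,-0.72],
    [0,0,-0.84],
    [0,0,-0.96],
    [0,0,-1.08],
    [0,0,-1.2],
  ],
)

```text
time: 1.97
position: [0.5505, 0.0626, 0.2359]
tool_rot: [0.772, 3.044, -0.001]
ft_force: [-0.1, -0.2, 0.1]
grip_width: 0.517
grip_force: 0.0
```

```bash
python3 -c "
from h import *
go(.593,.142,.14,np.pi-.275)"
```

```text
t 1.97 pos [0.5505 0.0626 0.2359] F [-0.1 -0.2  0.1] j7 0.8 w 45.0
yaw 2.645
xyz [ 0.6 90.1 95.9] dr [-0.     0.001 -0.222]
```

>>> send_rows(
  xyz=[
    [0,25,0],
    [0,50,10],
    [0.6,75,30],
    [0.6,90,55],
    [0.6,90,80],
    [0.6,90,95],
    [0.6,90,96],
    [0.6,90,96],
    [0.6,90,96],
    [0.6,90,96],
  ],
  dr=[
    [0,0,-0.06],
    [0,0,-0.12],
    [0,0,-0.18],
    [0,0,-0.222],
    [0,0,-0.222],
    [0,0,-0.222],
    [0,0,-0.222],
    [0,0,-0.222],
    [0,0,-0.222],
    [0,0,-0.222],
  ],
)

```text
time: 2.8
position: [0.5936, 0.1403, 0.1413]
tool_rot: [0.439, 3.108, 0.001]
ft_force: [-0.2, 0.8, 0.4]
grip_width: 0.519
grip_force: 0.0
```

Run:
```python
from h import *
go(.593,.142,.091,np.pi-.275)
im=get_image("top"); sd=get_image("side")
c=cv2.resize(sd[120:240,240:380],(420,360),interpolation=cv2.INTER_CUBIC)
d=cv2.resize(im[190:290,150:270],(380,360),interpolation=cv2.INTER_CUBIC)
cv2.imwrite("pics/g1.png",np.hstack([c,d])[:,:,::-1])
```

```text
t 2.8 pos [0.5936 0.1403 0.1413] F [-0.2  0.8  0.4] j7 0.78 w 45.2
yaw 2.861
xyz [ 1.1  1.5 50.3] dr [ 0.001  0.003 -0.005]
```

View pics/g1.png

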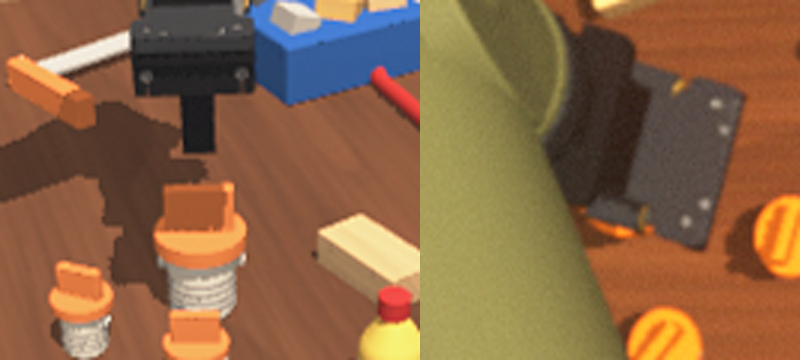

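The finger stands centred over the bar in the side view, at crop column ≈198, which matches the bar. I'll descend and then grip.

>>> send_rows(
  xyz=[
    [1,1.5,6],
    [1,1.5,13],
    [1,1.5,20],
    [1,1.5,27],
    [1,1.5,34],
    [1,1.5,40],
    [1,1.5,45],
    [1,1.5,49],
    [1,1.5,50],
    [1,1.5,50],
  ],
  dr=[
    [0,0,0],
    [0,0,0],
    [0,0,0],
    [0,0,0],
    [0,0,0],
    [0,0,0],
    [0,0,0],
    [0,0,0],
    [0,0,0],
    [0,0,0],
  ],
)

```text
time: 3.73
position: [0.5918, 0.1419, 0.0892]
tool_rot: [-0.438, -3.11, 0.0]
ft_force: [-0.2, 0.4, -0.2]
grip_width: 0.52
grip_force: 0.0
```

>>> send_rows(
  xyz=[
    [0,0,0],
    [0,0,0],
    [0,0,0],
    [0,0,0],
    [0,0,0],
    [0,0,0],
    [0,0,0],
    [0,0,0],
    [0,0,0],
    [0,0,0],
  ],
  dr=[
    [0,0,0],
    [0,0,0],
    [0,0,0],
    [0,0,0],
    [0,0,0],
    [0,0,0],
    [0,0,0],
    [0,0,0],
    [0,0,0],
    [0,0,0],
  ],
  jaw=5,
  grip_force=35,
)

```text
time: 4.57
position: [0.5921, 0.1421, 0.0896]
tool_rot: [0.438, 3.111, 0.0]
ft_force: [0.4, 1.6, 0.3]
grip_width: 0.129
grip_force: 35.0
```

```bash
python3 -c "
from h import *
go(.593,.142,.24,np.pi-.275)"
```

```text
t 4.57 pos [0.5921 0.1421 0.0896] F [0.4 1.6 0.3] j7 0.75 w 11.2
yaw 2.862
xyz [  -1.     0.2 -150.4] dr [ 0.     0.    -0.005]
```

>>> send_rows(
  xyz=[
    [0,0,-5],
    [0,0,-20],
    [0,0,-40],
    [0,0,-60],
    [0,0,-80],
    [0,0,-100],
    [0,0,-120],
    [0,0,-138],
    [0,0,-150],
    [0,0,-155],
  ],
  dr=[
    [0,0,0],
    [0,0,0],
    [0,0,0],
    [0,0,0],
    [0,0,0],
    [0,0,0],
    [0,0,0],
    [0,0,0],
    [0,0,0],
    [0,0,0],
  ],
)

```text
time: 5.4
position: [0.5924, 0.142, 0.2462]
tool_rot: [0.438, 3.109, 0.0]
ft_force: [0.1, 1.0, -2.1]
grip_width: 0.135
grip_force: 35.0
```

```bash
python3 -c "
from h import *
go(.5527,-.1643,.245,np.pi-.377)"
```

```text
t 5.4 pos [0.5924 0.142  0.2462] F [ 0.1  1.  -2.1] j7 0.82 w 11.8
yaw 2.862
xyz [ -46.4 -305.4    1.2] dr [0.001 0.002 0.097]
```

>>> send_rows(
  xyz=[
    [-2,-15,0],
    [-6,-45,0],
    [-12,-80,0],
    [-18,-118,0],
    [-24,-156,0],
    [-30,-194,0],
    [-36,-232,0],
    [-41,-265,0],
    [-45,-292,0],
    [-46.4,-305.4,1],
  ],
  dr=[
    [0,0,0],
    [0,0,0.01],
    [0,0,0.02],
    [0,0,0.03],
    [0,0,0.04],
    [0,0,0.05],
    [0,0,0.06],
    [0,0,0.08],
    [0,0,0.09],
    [0,0,0.1],
  ],
)

```text
time: 6.23
position: [0.5504, -0.1701, 0.2422]
tool_rot: [-0.603, -3.081, 0.004]
ft_force: [-0.9, -0.7, -2.6]
grip_width: 0.13
grip_force: 35.0
```

>>> send_rows(
  xyz=[
    [0,0,0],
    [0,0,0],
    [0,0,0],
    [0,0,0],
    [0,0,0],
    [0,0,0],
    [0,0,0],
    [0,0,0],
    [0,0,0],
    [0,0,0],
  ],
  dr=[
    [0,0,0],
    [0,0,0],
    [0,0,0],
    [0,0,0],
    [0,0,0],
    [0,0,0],
    [0,0,0],
    [0,0,0],
    [0,0,0],
    [0,0,0],
  ],
)

```text
time: 7.07
position: [0.5522, -0.1644, 0.2436]
tool_rot: [0.593, 3.085, -0.0]
ft_force: [0.2, -0.4, -3.1]
grip_width: 0.132
grip_force: 35.0
```

Run:
```python
from h import *
go(.5527,-.1643,.245,np.pi-.377)
sd=get_image("side")
c=cv2.resize(sd[160:330,250:420],(590,590),interpolation=cv2.INTER_CUBIC)
cv2.imwrite("pics/s1.png",c[:,:,::-1])
hsv=cv2.cvtColor(sd,cv2.COLOR_RGB2HSV)
for z in(.070,.056):
  q=.245-.0896+z
  print(z,proj("side",(.5527-.034,-.1643,q)),proj("side",(.5527,-.1643,q)),proj("side",(.5527+.034,-.1643,q)))
m=cv2.inRange(hsv,(4,150,100),(20,255,255))>0
print([(c.round(1),s) for c,s,_ in blobs(m,60)])
q=.245-.0896
for z in (.0,.01,.03): print("axis",z,proj("side",(.5527,-.1643,q+z)))
```

```text
t 7.07 pos [ 0.5522 -0.1644  0.2436] F [ 0.2 -0.4 -3.1] j7 1.32 w 11.5
yaw 2.762
xyz [-0.4  0.3 -1.4] dr [-0.     0.    -0.003]
0.07 [312.50540393 216.33498246] [334.88700219 212.06121058] [356.73387859 207.88954397]
0.056 [312.78386679 224.35595158] [334.88663124 220.0390084 ] [356.467759   215.82394732]
[(array([256.7, 150.5]), array([242, 138,  30,  25, 408], dtype=int32)), (array([328.6, 217.5]), array([ 294,  190,   65,   53, 1863], dtype=int32)), (array([266.1, 217.3]), array([256, 207,  22,  20, 350], dtype=int32)), (array([365.5, 233.1]), array([359, 225,  22,  19,  64], dtype=int32)), (array([499. , 276.6]), array([456, 242,  87,  70,  87], dtype=int32))]
axis 0.0 [334.88523449 250.07829838]
axis 0.01 [334.88547422 244.92266347]
axis 0.03 [334.88596603 234.34548466]
```

View pics/s1.png

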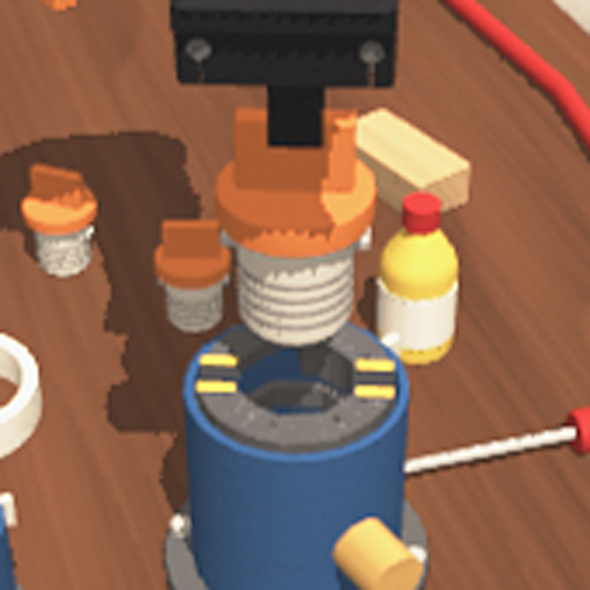

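The cartridge axis (crop col ≈296) sits over the ring centre (≈297), and the lugs line up with the yellow-marked slots. Lowering it in.

>>> send_rows(
  xyz=[
    [-0.5,0,5],
    [-0.5,0,10],
    [-0.5,0,15],
    [-0.5,0,20],
    [-0.5,0,25],
    [-0.5,0,30],
    [-0.5,0,34],
    [-0.5,0,37],
    [-0.5,0,40],
    [-0.5,0,42],
  ],
  dr=[
    [0,0,0],
    [0,0,0],
    [0,0,0],
    [0,0,0],
    [0,0,0],
    [0,0,0],
    [0,0,0],
    [0,0,0],
    [0,0,0],
    [0,0,0],
  ],
)

```text
time: 7.95
position: [0.5526, -0.1646, 0.2012]
tool_rot: [-0.593, -3.085, 0.0]
ft_force: [-0.7, -0.9, -2.5]
grip_width: 0.135
grip_force: 35.0
```

>>> send_rows(
  xyz=[
    [0,0,3],
    [0,0,6],
    [0,0,9],
    [0,0,12],
    [0,0,15],
    [0,0,18],
    [0,0,20],
    [0,0,22],
    [0,0,23],
    [0,0,24],
  ],
  dr=[
    [0,0,0],
    [0,0,0],
    [0,0,0],
    [0,0,0],
    [0,0,0],
    [0,0,0],
    [0,0,0],
    [0,0,0],
    [0,0,0],
    [0,0,0],
  ],
)

```text
time: 8.78
position: [0.5527, -0.1646, 0.1774]
tool_rot: [0.593, 3.085, -0.0]
ft_force: [-0.5, -0.5, -3.0]
grip_width: 0.133
grip_force: 35.0
```

Run:
```python
from h import *
go(.553,-.1644,.1696,np.pi-.377)
sd=get_image("side")
c=cv2.resize(sd[190:310,275:395],(590,590),interpolation=cv2.INTER_CUBIC)
cv2.imwrite("pics/s2.png",c[:,:,::-1])
```

```text
t 8.78 pos [ 0.5527 -0.1646  0.1774] F [-0.5 -0.5 -3. ] j7 1.29 w 11.5
yaw 2.762
xyz [-0.2  0.3  7.8] dr [-0.     0.    -0.003]
```

View pics/s2.png

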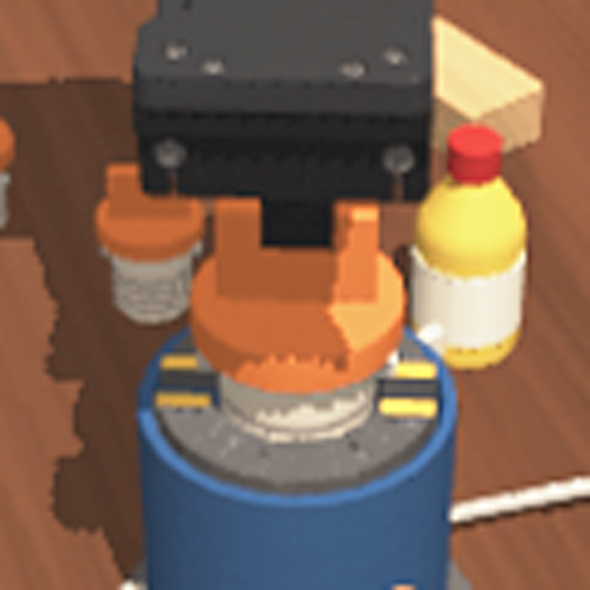

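The body is inside the bore with no contact force, and the lugs are above the slots. I'll feel downward slowly.

>>> send_rows(
  xyz=[
    [0,0,2],
    [0,0,4],
    [0,0,6],
    [0,0,7],
    [0,0,8],
    [0,0,9],
    [0,0,10],
    [0,0,11],
    [0,0,11.5],
    [0,0,11.5],
  ],
  dr=[
    [0,0,0],
    [0,0,0],
    [0,0,0],
    [0,0,0],
    [0,0,0],
    [0,0,0],
    [0,0,0],
    [0,0,0],
    [0,0,0],
    [0,0,0],
  ],
)

```text
time: 9.67
position: [0.5526, -0.1646, 0.1659]
tool_rot: [-0.593, -3.085, 0.0]
ft_force: [-0.3, 0.0, -3.5]
grip_width: 0.134
grip_force: 35.0
```

>>> send_rows(
  xyz=[
    [0,0,1],
    [0,0,2],
    [0,0,3],
    [0,0,4],
    [0,0,5],
    [0,0,6],
    [0,0,7],
    [0,0,8],
    [0,0,8],
    [0,0,8],
  ],
  dr=[
    [0,0,0],
    [0,0,0],
    [0,0,0],
    [0,0,0],
    [0,0,0],
    [0,0,0],
    [0,0,0],
    [0,0,0],
    [0,0,0],
    [0,0,0],
  ],
)

```text
time: 10.5
position: [0.553, -0.1646, 0.1583]
tool_rot: [0.593, 3.084, -0.0]
ft_force: [-0.3, 1.2, 2.8]
grip_width: 0.132
grip_force: 35.0
```

>>> send_rows(
  xyz=[
    [0,0,0.5],
    [0,0,1],
    [0,0,1.5],
    [0,0,2],
    [0,0,2.5],
    [0,0,3],
    [0,0,3.5],
    [0,0,4],
    [0,0,4],
    [0,0,4],
  ],
  dr=[
    [0,0,0],
    [0,0,0],
    [0,0,0],
    [0,0,0],
    [0,0,0],
    [0,0,0],
    [0,0,0],
    [0,0,0],
    [0,0,0],
    [0,0,0],
  ],
)

```text
time: 11.33
position: [0.553, -0.1646, 0.1543]
tool_rot: [0.593, 3.085, -0.0]
ft_force: [-0.3, 1.5, 5.9]
grip_width: 0.13
grip_force: 35.0
```

>>> send_rows(
  xyz=[
    [0,0,0.2],
    [0,0,0.4],
    [0,0,0.6],
    [0,0,0.8],
    [0,0,0.8],
    [0,0,0.8],
    [0,0,0.8],
    [0,0,0.8],
    [0,0,0.8],
    [0,0,0.8],
  ],
  dr=[
    [0,0,0],
    [0,0,0],
    [0,0,0],
    [0,0,0],
    [0,0,0.02],
    [0,0,0.04],
    [0,0,0.06],
    [0,0,0.08],
    [0,0,0.1],
    [0,0,0.12],
  ],
)

```text
time: 12.17
position: [0.5531, -0.165, 0.1535]
tool_rot: [0.778, 3.043, -0.001]
ft_force: [1.2, -0.9, 5.1]
grip_width: 0.128
grip_force: 35.0
```

```bash
python3 -c "
from h import *
go(.553,-.1646,.1543,np.pi-.377-1.4);print(get_state()['torque'])"
```

```text
t 12.17 pos [ 0.5531 -0.165   0.1535] F [ 1.2 -0.9  5.1] j7 1.16 w 11.1
yaw 2.641
xyz [ 0.3  0.3 -0.8] dr [1.000e-03 1.000e-03 1.276e+00]
[ 0.07836833 -0.3522287   0.11192389]
```

>>> send_rows(
  xyz=[
    [0,0,0],
    [0,0,0],
    [0,0,0],
    [0,0,0],
    [0,0,0],
    [0,0,0],
    [0,0,0],
    [0,0,0],
    [0,0,0],
    [0,0,0],
  ],
  dr=[
    [0,0,0.03],
    [0,0,0.06],
    [0,0,0.09],
    [0,0,0.12],
    [0,0,0.15],
    [0,0,0.18],
    [0,0,0.2],
    [0,0,0.2],
    [0,0,0.2],
    [0,0,0.2],
  ],
)

```text
time: 13.0
position: [0.5528, -0.1653, 0.1533]
tool_rot: [1.077, 2.951, -0.001]
ft_force: [-0.2, -1.3, 4.9]
grip_width: 0.133
grip_force: 35.0
```

```bash
python3 -c "
from h import *
go(.553,-.1646,.1543,np.pi-.377-1.4);print(get_state()['torque'])"
```

```text
t 13.0 pos [ 0.5528 -0.1653  0.1533] F [-0.2 -1.3  4.9] j7 0.97 w 11.6
yaw 2.442
xyz [ 0.3  0.7 -1. ] dr [-0.000e+00  1.000e-03  1.077e+00]
[-0.41712497 -0.30634451  0.10241429]
```

The torque stays at 0.1 N·m, so the lugs are turning freely under the flange. Continuing the twist.

>>> send_rows(
  xyz=[
    [0,0,0],
    [0,0,0],
    [0,0,0],
    [0,0,0],
    [0,0,0],
    [0,0,0],
    [0,0,0],
    [0,0,0],
    [0,0,0],
    [0,0,0],
  ],
  dr=[
    [0,0,0.06],
    [0,0,0.14],
    [0,0,0.22],
    [0,0,0.3],
    [0,0,0.38],
    [0,0,0.46],
    [0,0,0.54],
    [0,0,0.62],
    [0,0,0.7],
    [0,0,0.76],
  ],
)

```text
time: 13.83
position: [0.5524, -0.1646, 0.1532]
tool_rot: [-2.098, -2.337, 0.001]
ft_force: [-0.1, -1.2, 5.7]
grip_width: 0.131
grip_force: 35.0
```

```bash
python3 -c "
from h import *
go(.553,-.1646,.1543,np.pi-.377-1.4);print(get_state()['torque'])"
```

```text
t 13.83 pos [ 0.5524 -0.1646  0.1532] F [-0.1 -1.2  5.7] j7 0.23 w 11.4
yaw 1.678
xyz [-0.1  0.6 -1.1] dr [-0.001  0.     0.314]
[-0.18028408 -0.00848592  0.1055571 ]
```

>>> send_rows(
  xyz=[
    [0,0,0],
    [0,0,0],
    [0,0,0],
    [0,0,0],
    [0,0,0],
    [0,0,0],
    [0,0,0],
    [0,0,0],
    [0,0,0],
    [0,0,0],
  ],
  dr=[
    [0,0,0.05],
    [0,0,0.1],
    [0,0,0.15],
    [0,0,0.2],
    [0,0,0.24],
    [0,0,0.28],
    [0,0,0.31],
    [0,0,0.34],
    [0,0,0.36],
    [0,0,0.36],
  ],
)

```text
time: 14.67
position: [0.5523, -0.1646, 0.1533]
tool_rot: [-2.48, -1.927, 0.001]
ft_force: [0.7, -0.7, 5.9]
grip_width: 0.129
grip_force: 35.0
```

```bash
python3 -c "
from h import *
go(.553,-.1646,.1543,np.pi-.377-1.4);print(get_state()['torque'])"
```

```text
t 14.67 pos [ 0.5523 -0.1646  0.1533] F [ 0.7 -0.7  5.9] j7 -0.11 w 11.2
yaw 1.321
xyz [ 0.2  0.7 -1. ] dr [-0.001  0.    -0.043]
[-0.15096917  0.07478895  0.09533722]
```

>>> send_rows(
  xyz=[
    [0,0,0],
    [0,0,0],
    [0,0,0],
    [0,0,0],
    [0,0,0],
    [0,0,0],
    [0,0,0],
    [0,0,0],
    [0,0,0],
    [0,0,0],
  ],
  dr=[
    [0,0,0.02],
    [0,0,0.03],
    [0,0,0.04],
    [0,0,0.05],
    [0,0,0.06],
    [0,0,0.07],
    [0,0,0.08],
    [0,0,0.09],
    [0,0,0.1],
    [0,0,0.1],
  ],
)

```text
time: 15.5
position: [0.5517, -0.1643, 0.1531]
tool_rot: [-2.572, -1.802, 0.003]
ft_force: [-2.2, 0.4, 6.0]
grip_width: 0.13
grip_force: 35.1
```

```bash
python3 -c "
from h import *
go(.553,-.1646,.1543,np.pi-.377-1.4);print(get_state()['torque'])"
```

```text
t 15.5 pos [ 0.5517 -0.1643  0.1531] F [-2.2  0.4  6. ] j7 -0.21 w 11.3
yaw 1.222
xyz [ 0.2  1.3 -1.2] dr [-0.002  0.    -0.142]
[-0.02944909  0.33212091  0.24526821]
```

The torque rose to 0.25 N·m, so it is at the stop. I'll ease up 3 mm while still gripping, because the fingertips are close to the cap, then release.

>>> send_rows(
  xyz=[
    [0,0,0],
    [0,0,-0.5],
    [0,0,-1],
    [0,0,-1.5],
    [0,0,-2],
    [0,0,-2.5],
    [0,0,-3],
    [0,0,-3],
    [0,0,-3],
    [0,0,-3],
  ],
  dr=[
    [0,0,0.02],
    [0,0,0.02],
    [0,0,0.02],
    [0,0,0.02],
    [0,0,0.02],
    [0,0,0.02],
    [0,0,0.02],
    [0,0,0.02],
    [0,0,0.02],
    [0,0,0.02],
  ],
)

```text
time: 16.33
position: [0.5519, -0.1643, 0.1555]
tool_rot: [-2.59, -1.775, 0.002]
ft_force: [-1.6, 1.0, -1.4]
grip_width: 0.131
grip_force: 35.1
```

```bash
python3 -c "
from h import *
go(.553,-.1646,.1543,np.pi-.377-1.4);print(get_state()['torque'])"
```

```text
t 16.33 pos [ 0.5519 -0.1643  0.1555] F [-1.6  1.  -1.4] j7 -0.23 w 11.4
yaw 1.202
xyz [0.1 1.2 1.2] dr [-0.002 -0.    -0.163]
[0.12924119 0.52444859 0.28596785]
```

The upward pull met resistance (Fz fell 7 N where 1 N was expected), so the lugs may not be at the notch yet. I'll push back down and twist a little further.

>>> send_rows(
  xyz=[
    [0,0,1],
    [0,0,2],
    [0,0,3],
    [0,0,3],
    [0,0,3],
    [0,0,3],
    [0,0,3],
    [0,0,3],
    [0,0,3],
    [0,0,3],
  ],
  dr=[
    [0,0,0],
    [0,0,0],
    [0,0,0],
    [0,0,0.01],
    [0,0,0.02],
    [0,0,0.03],
    [0,0,0.04],
    [0,0,0.05],
    [0,0,0.06],
    [0,0,0.06],
  ],
)

```text
time: 17.17
position: [0.5522, -0.1645, 0.1538]
tool_rot: [-2.643, -1.697, 0.002]
ft_force: [-6.9, 1.2, 3.9]
grip_width: 0.134
grip_force: 35.4
```

Run:
```python
from h import *
go(.553,-.1646,.1543,np.pi-.377-1.4);print(get_state()['torque'])
sd=get_image("side"); im=get_image("top")
c=cv2.resize(sd[210:310,285:385],(400,400),interpolation=cv2.INTER_CUBIC)
d=cv2.resize(im[205:305,322:422],(400,400),interpolation=cv2.INTER_CUBIC)
cv2.imwrite("pics/s3.png",np.hstack([c,d])[:,:,::-1])
```

```text
t 17.17 pos [ 0.5522 -0.1645  0.1538] F [-6.9  1.2  3.9] j7 -0.29 w 11.6
yaw 1.142
xyz [ 0.3  0.8 -0.5] dr [-0.001  0.001 -0.223]
[0.25321857 1.25282904 0.44536112]
```

View pics/s3.png

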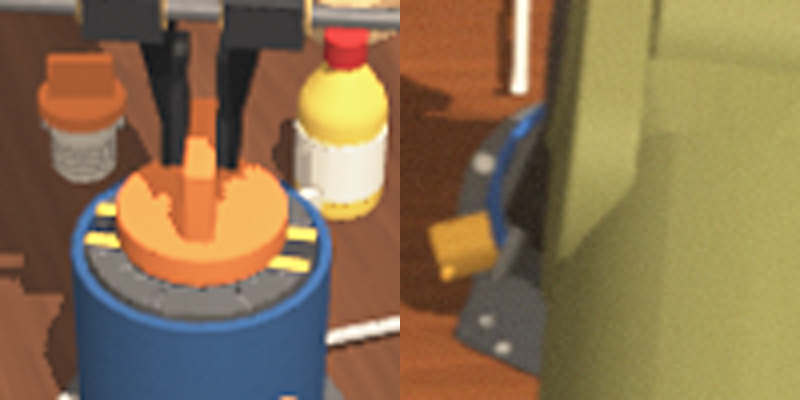

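The ring has visibly turned along with the cartridge (left marks up, right marks down), so the lugs are firmly at the stop. The sideways load was what hindered the rise. I'll ease the twist slightly, then let go.

>>> send_rows(
  xyz=[
    [0,0,0],
    [0,0,0],
    [0,0,0],
    [0,0,0],
    [0,0,-0.5],
    [0,0,-1],
    [0,0,-1],
    [0,0,-1],
    [0,0,-1],
    [0,0,-1],
  ],
  dr=[
    [0,0,-0.02],
    [0,0,-0.04],
    [0,0,-0.06],
    [0,0,-0.06],
    [0,0,-0.06],
    [0,0,-0.06],
    [0,0,-0.06],
    [0,0,-0.06],
    [0,0,-0.06],
    [0,0,-0.06],
  ],
)

```text
time: 18.1
position: [0.5521, -0.1645, 0.1543]
tool_rot: [-2.591, -1.776, 0.002]
ft_force: [-4.9, 2.1, 1.9]
grip_width: 0.13
grip_force: 35.1
```

>>> send_rows(
  xyz=[
    [0,0,0],
    [0,0,0],
    [0,0,-0.5],
    [0,0,-1],
    [0,0,-2],
    [0,0,-3],
    [0,0,-4],
    [0,0,-5],
    [0,0,-6],
    [0,0,-6],
  ],
  dr=[
    [0,0,0],
    [0,0,0],
    [0,0,0],
    [0,0,0],
    [0,0,0],
    [0,0,0],
    [0,0,0],
    [0,0,0],
    [0,0,0],
    [0,0,0],
  ],
  jaw=30,
)

```text
time: 18.93
position: [0.5529, -0.1647, 0.1605]
tool_rot: [2.591, 1.776, 0.0]
ft_force: [0.5, 0.7, 0.8]
grip_width: 0.345
grip_force: 0.0
```

Run:
```python
from h import *
go(.553,-.1646,.1543,np.pi-.377-1.4);print(get_state()['torque'])
sd=get_image("side")
c=cv2.resize(sd[210:310,285:385],(590,590),interpolation=cv2.INTER_CUBIC)
cv2.imwrite("pics/s4.png",c[:,:,::-1])
```

```text
t 18.93 pos [ 0.5529 -0.1647  0.1605] F [0.5 0.7 0.8] j7 -0.23 w 30.0
yaw 1.202
xyz [0.1 0.1 6.2] dr [ 0.001  0.    -0.163]
[-0.00908987 -0.08037332  0.02351298]
```

View pics/s4.png

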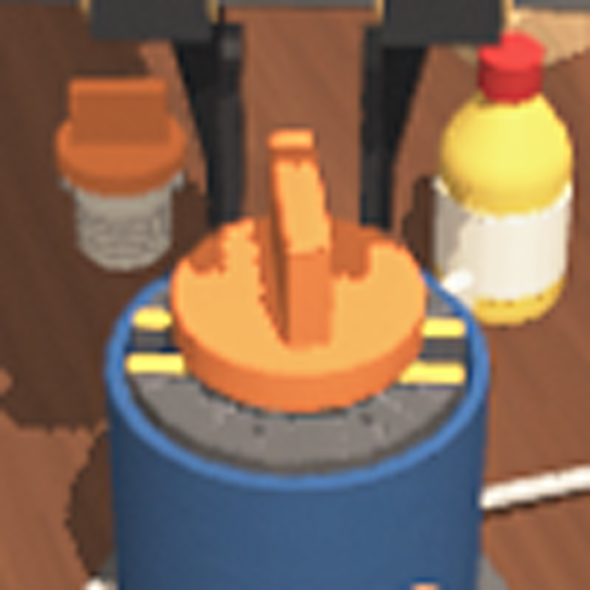

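>>> send_rows(
  xyz=[
    [0,0,-5],
    [0,0,-15],
    [0,0,-30],
    [0,0,-50],
    [0,0,-70],
    [0,0,-85],
    [20,0,-95],
    [50,0,-100],
    [85,0,-100],
    [120,0,-100],
  ],
  dr=[
    [0,0,0],
    [0,0,0],
    [0,0,0],
    [0,0,0],
    [0,0,0],
    [0,0,0],
    [0,0,0],
    [0,0,0],
    [0,0,0],
    [0,0,0],
  ],
)

```text
time: 19.82
position: [0.5968, -0.0522, 0.2622]
tool_rot: [2.592, 1.772, 0.003]
ft_force: [0.4, -0.2, -0.6]
grip_width: 0.345
grip_force: 0.0
```

>>> send_rows(
  xyz=[
    [30,0,0],
    [60,0,0],
    [90,0,0],
    [120,0,0],
    [140,0,0],
    [150,0,0],
    [150,0,0],
    [150,0,0],
    [150,0,0],
    [150,0,0],
  ],
  dr=[
    [0,0,0],
    [0,0,0],
    [0,0,0],
    [0,0,0],
    [0,0,0],
    [0,0,0],
    [0,0,0],
    [0,0,0],
    [0,0,0],
    [0,0,0],
  ],
)

```text
time: 20.65
position: [0.6501, 0.0846, 0.2604]
tool_rot: [2.593, 1.771, -0.001]
ft_force: [-0.4, -0.0, 0.1]
grip_width: 0.347
grip_force: 0.0
```

Run:
```python
from h import *
go(.553,-.1646,.1543,1.2)
sd=get_image("side"); im=get_image("top")
c=cv2.resize(sd[222:302,295:375],(400,400),interpolation=cv2.INTER_CUBIC)
d=cv2.resize(im[212:292,332:412],(400,400),interpolation=cv2.INTER_CUBIC)
cv2.imwrite("pics/s5.png",np.hstack([c,d])[:,:,::-1])
f=lambda n,p,o:((proj(n,p)-o+.5)*5).round(0)
X,Y=.553,-.1645
for cz in(.1165,.118,.121,.125):
  t=np.linspace(0,2*np.pi,361)
  q=np.array([proj("side",(X+.034*np.cos(a),Y+.034*np.sin(a),cz+.004)) for a in t])
  b=cz+.052
  print(cz,"cap bottom front row",((q[:,1].max()-222+.5)*5).round(1),"bar top ends",[f("side",(X+s*.025*np.cos(1.0),Y+s*.025*np.sin(1.0),b),(295,222)) for s in(1,-1)])
q=np.array([proj("side",(X+.046*np.cos(a),Y+.046*np.sin(a),.12)) for a in t]); print("ring front r46",(q[:,1].max()-221.5)*5)
q=np.array([proj("side",(X+.052*np.cos(a),Y+.052*np.sin(a),.116)) for a in t]); print("rim front r52",(q[:,1].max()-221.5)*5,(q[:,0].min()-294.5)*5,(q[:,0].max()-294.5)*5)
```

```text
t 20.65 pos [0.6501 0.0846 0.2604] F [-0.4 -0.   0.1] j7 -0.7 w 30.2
yaw 1.199
xyz [-2.673e+02  1.000e-01  1.065e+02] dr [ 0.001  0.001 -0.001]
0.1165 cap bottom front row 301.3 bar top ends [array([222.,  63.]), array([183., 158.])]
0.118 cap bottom front row 297.7 bar top ends [array([222.,  59.]), array([183., 155.])]
0.121 cap bottom front row 290.3 bar top ends [array([222.,  51.]), array([183., 147.])]
0.125 cap bottom front row 280.4 bar top ends [array([222.,  40.]), array([183., 136.])]
ring front r46 329.17710474988326
rim front r52 352.567857385699 39.99596782942888 366.62407985477586
```

View pics/s5.png

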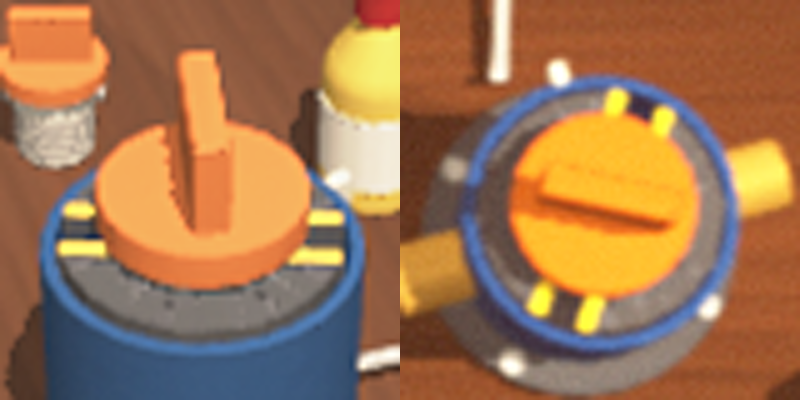

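The cap's front lower edge is at crop row ≈288, against 290 predicted for locked and ≥298 for unlocked. It has risen about 3 mm from the pressed picture, and the bar is about 1.4 rad or more from the slots. One sub-pixel check before handing in.

Run:
```python
from h import *
sd=get_image("side").astype(int); X,Y=.553,-.1645
for u in(333,335,337): print(u,[(r,*sd[r,u]) for r in range(274,296,1)])
t=np.linspace(-np.pi,0,400)
for cz in(.117,.118,.121):
  q=np.array([proj("side",(X+.034*np.cos(a),Y+.034*np.sin(a),cz+.004)) for a in t]); i=abs(q[:,0]-335).argmin(); print(cz,q[i])
for r,z in((.052,.116),(.052,.12)):
  q=np.array([proj("side",(X+r*np.cos(a),Y+r*np.sin(a),z)) for a in t]); i=abs(q[:,0]-335).argmin(); print(r,z,q[i])
```

```text
333 [(274, np.int64(232), np.int64(127), np.int64(69)), (275, np.int64(232), np.int64(128), np.int64(69)), (276, np.int64(231), np.int64(126), np.int64(68)), (277, np.int64(231), np.int64(126), np.int64(68)), (278, np.int64(231), np.int64(123), np.int64(64)), (279, np.int64(198), np.int64(109), np.int64(72)), (280, np.int64(96), np.int64(96), np.int64(95)), (281, np.int64(124), np.int64(117), np.int64(114)), (282, np.int64(132), np.int64(124), np.int64(119)), (283, np.int64(128), np.int64(121), np.int64(115)), (284, np.int64(128), np.int64(121), np.int64(115)), (285, np.int64(128), np.int64(120), np.int64(114)), (286, np.int64(128), np.int64(121), np.int64(115)), (287, np.int64(125), np.int64(118), np.int64(113)), (288, np.int64(112), np.int64(105), np.int64(101)), (289, np.int64(97), np.int64(90), np.int64(84)), (290, np.int64(91), np.int64(97), np.int64(113)), (291, np.int64(79), np.int64(115), np.int64(160)), (292, np.int64(75), np.int64(115), np.int64(165)), (293, np.int64(62), np.int64(92), np.int64(130)), (294, np.int64(60), np.int64(87), np.int64(123)), (295, np.int64(61), np.
[... 1760 characters left out ...]
.int64(115)), (286, np.int64(130), np.int64(123), np.int64(116)), (287, np.int64(123), np.int64(116), np.int64(110)), (288, np.int64(104), np.int64(98), np.int64(94)), (289, np.int64(96), np.int64(90), np.int64(84)), (290, np.int64(90), np.int64(102), np.int64(126)), (291, np.int64(78), np.int64(122), np.int64(176)), (292, np.int64(76), np.int64(114), np.int64(163)), (293, np.int64(61), np.int64(90), np.int64(126)), (294, np.int64(60), np.int64(88), np.int64(125)), (295, np.int64(62), np.int64(91), np.int64(128))]
0.117 [335.07534249 281.52369291]
0.118 [335.0755275  281.03368909]
0.121 [335.07608442 279.55868553]
0.052 0.116 [335.05831348 292.01325995]
0.052 0.12 [335.05900892 290.05190262]
```

The cap edge is at row 279.4, which matches the locked height (279.6 predicted; 281.0 or more if unlocked). Handing in.

```bash
python3 -c "
from bench import *
print(close_job())"
```

```text
the job is handed in; nothing more can be done
None
```

The cartridge is in the housing, turned clockwise to its stop and sprung up to its locked height by the side camera; the arm is clear, contact forces I read stayed about 15 N or less, and the job is handed in (verdict not shown).

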